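# Seat a mint tin in the labelling jig and clamp it

## Task

Load the red mint tin into the tin labelling jig: set it flat in the metal nest, whose hand-set place along the jig is only roughly known, and press it gently until you feel that it sits fully down on the nest floor. Only then swing the red clamp bar over and press it gently shut on the tin. Leave the pink tin where it is, push hard on nothing, and let go of everything at the end.

Things in the scene. Friction and masses are not known exactly. Their poses are not given: they have to be found in the camera images.
- mint_tin_0_center (a point): centre (11 mm above its underside) of the red and orange mint tin, a closed rigid box 60 x 90 x 22 mm, about 60 g; its own x axis runs along the 60 mm width, y along the 90 mm length, z up. It lies flat and loose on the worktop. Grip it across its 60 mm width
- mint_tin_1_center (a point): centre of the pink mint tin, same size and axes; it must stay where it is
- jig: tin labelling jig, fixed to the worktop: grey base plate 110 mm (its x) by 230 mm (its y), z up; origin at worktop height below the nominal nest centre. On it an aluminium nest takes the tin lying flat, its 90 mm length along the jig's y (either way round). When fully down the tin's centre is at jig z = 29 mm. More than 40 N between tin and jig, or robot and jig, does damage
- nest_nominal (a point): nominal nest centre at pocket-floor height, fixed on the jig at x = y = 0, z = 18 mm. The real nest is fixed tightly by hand with its centre at jig x = 0 but jig y anywhere from -10 to +10 mm: this shift is not measured and must be seen or felt. A black pad 36 x 56 mm in its floor may stand up to 6 mm proud; it is stiff, takes about 6 N to push down and stays level with the floor
- nest_wall_top (a point): height of the nest's wall tops, fixed on the jig at x = y = 0, z = 28 mm (walls 10 mm high). Full-width end walls, 8 mm thick, stand at the two y ends of the pocket with 1.2 mm clearance to each end of the tin; short walls at the four corners of its long sides leave 1.6 mm a side; the middle 54 mm of each long side is open for fingers
- clamp_hinge (a point): middle of the hinge axis of the clamp bar, at jig x = 0, y = +92 mm, z = 52 mm; the axis runs along the jig's x, between two steel cheeks 58 mm apart over all that reach up to z = 62 mm
- clamp_tip (a point): centre of the upper (outer) face of the black end of the red clamp bar, 124 mm from the hinge axis and 5 mm above the bar's mid-plane. The bar is 34 mm wide and 8 mm thick (10 mm at the black end) and ends 133 mm from the hinge; a sprung rubber foot 24 mm across, under it 92 mm from the hinge, reaches 10 mm below it and presses the middle of the seated tin with about 1 N
- clamp (a joint): angle of the clamp bar in rad: 0 = shut, level against its hard stop, foot on the seated tin (bar reaches along the jig's -y from the hinge), pi/2 = upright, up to 1.95 = leaning back to the jig's +y. The hinge is stiff (about 0.16 N m): the bar stays where it is left and takes about 2 N at its end to turn
Not all that is in view belongs to the job. What is meant by the part that bears mint_tin_0_center is not blue or turquoise, and is the larger of those in its own colour.

How it is judged:
By the outcome, as a careful person would: the job done as asked, in the order asked, and still so for the second after the job is handed in, with the robot touching nothing.
It also fails if it takes over 64 s, if anything falls off the work surface, if the arm or the gripper's body presses on something with over 40 N, if the wrist force passes 120 N, or if a joint passes its speed limit or range.

## Robot

A 6-joint arm with a two-finger parallel gripper is mounted at the origin on a cart in front of the work surface, level with it; the furniture and walls round the work are solid. World frame = base frame: x ahead of the robot, y to its left, z up, the work surface at z = 0. Lengths are in m, angles in rad, forces in N, time in s.
With the tool pointing down it reaches from about 0.35 to 0.95 m from the base axis. Payload 17.4 kg.
Tool frame: the origin (TCP) lies at the very end of the fingers, on their centre line; the grasp point (between the pads) lies 19 mm behind it; z points along the fingers, y is the line along which they close (so a half turn about z gives the same grasp; the last joint's range is limited). The gripper opens to 93 mm and grips with 3 to 60 N. Pads are 15 mm wide; open, the fingers measure 128 mm over their backs; the gripper's body (75 mm by 188 mm) begins 65 mm behind the grasp point.
Start: joints at [-1.156, 0.116, 1.442, -0, 1.584, -0.038], TCP at [0.295, -0.607, 0.219] pointing down, gripper open.
Joint ranges: [-2.83, 2.83], [-0.83, 2.19], [0.07, 2.5], [-1.14, 4.28], [0.01, 3], [-2.97, 2.97]. Speed limits (rad/s): [1.89, 1.89, 2.22, 3.14, 3.14, 3.14].

## Interface

Orientations are given as a 3x3 rotation matrix whose columns are the frame's x, y, z axes.
In Python, from bench import readout, vision, job gives the robot as it stands. The module is installed in compiled form; this text tells all that it offers.
- The arm moves only by the shell command python3 -m handwheel 'ROWS'. ROWS is JSON, a list of rows, each an object with "dr": the turn, a rotation vector about the tool's x, y, z scaled (see below), a list of three; "delta_pos": the shift along the tool's x, y, z scaled (see below), a list of three; "grip": the opening, from -1 (shut) to 1 (fully open), so that 0 is half open. In form: [{"dr": [rx, ry, rz], "delta_pos": [x, y, z], "grip": grip}, ...]. A call has 1 to 20 rows; each row shifts and turns the commanded pose from where the row before left it, along the tool's axes as they then stand; what a row does not reach is not made up. The controller multiplies each number of a shift by 400 mm and each number of a turn by 180 degrees. A row lasts 1/12 s, in which the tool goes at most 41.7 mm and 7.16 degrees, less where a joint would pass 70% of its speed; a pose out of reach is approached as far as the arm can. A call with a number of a shift or a turn outside -1 to 1 is refused whole. A call with a gripper value outside its range is refused whole. The fingers move at their own pace and stop on an object; the grip force is fixed at half the most. Time passes only in rows, so rows that do not move let the fingers close. It gives the time, the measured TCP pose, the force, the opening and the grip force at its end, in the units of the state.
- readout.state(): the state, without advancing time (a new reading comes with each control period).
- vision.get_image(name): name is "scene" or "top" or "wrist"; returns (picture, depth): 420x560x3 uint8, blue, green, red; 420x560 float32, m along the optical axis (not along the pixel's ray), 0 where there is no reading.
- vision.get_calibration(name): a dict with "mtx" (3x3 intrinsics, pixels), "D" ([k1, k2, p1, p2, k3] as OpenCV has them; the pictures are not rectified), "rvec" (rotation vector, rad) and "tvec" (3), from world to camera coordinates, as OpenCV has them; the wrist camera has in their place "tool_from_camera" (4x4, takes a point from camera to tool coordinates, whose origin is the TCP and whose axes are the flange's). Camera axes: x right, y down, z forward; pixel columns grow to the right and rows downward; lengths in m; the calibration is good to about 2 mm. A picture is of the moment at which its call begins: read the wrist's pose just before it. get_calibration takes no time and is no camera call.
- job.job_done(): hands the job in; it is judged then, once.
Trained networks look in the newest picture that a camera, given by its name, has taken for a name from the list of things; names that differ only in an ending like _2 or _b are one class to them, and where a whole thing is asked for, a point or a joint stands for the part that bears it (a point fixed in the world has none). Each returns a list of dicts, best first, with "score" (0 to 1); they miss things now and then, are a little off and sometimes report something else, mostly with a low value. They report only what shows in the picture. A call takes as long as a camera call. They do not tell look-alikes from the thing itself.
- vision.trace(camera, label): "region" (420x560 bool, what is visible of it) and "extent" ([left, top, right, bottom] in pixels, round what is visible of it).
- vision.spot_point(camera, label): "uv" ([column, row] in pixels: a listed point, or the origin of a listed thing).
The state is a dict: "time": time; "joint_positions": joint angles; "qvel": joint speeds; "tau": joint torques, N m; "eef_pos": TCP position; "orientation": TCP orientation; "wrist_force": force on the tool from outside, world axes, zero at the start; "torque": the same for the moment, N m; "grip_width": finger opening in m; "grip_force": force on a finger pad.
Only numpy, scipy, OpenCV 4.12 (cv2) and the standard library are available. Lean on these libraries where they do the work, as an engineer would, in place of code of your own. Each camera call takes 0.05 s, during which the arm holds its last target. There are 200 camera calls.

## Working session

There is one attempt and no reset: what is moved stays moved. The work goes in short steps, Python scripts to look and compute and a shell command to move; the robot and the scene stay as the last step left them, time stands still between calls to the robot, and variables do not carry over. Pictures are saved under pics/ and viewed, at most 10 in all, crops included, and the job is handed in when it is done.

```bash
mkdir -p pics; cat > h.py <<'E'
import numpy as np, cv2
from bench import readout, vision, job
def cam(name):
    c=vision.get_calibration(name); K=np.array(c["mtx"]);D=np.array(c["D"])
    if name=="wrist":
        s=readout.state(); T=np.eye(4);T[:3,:3]=s["orientation"];T[:3,3]=s["eef_pos"]
        W=T@np.array(c["tool_from_camera"])
    else:
        E=np.eye(4);E[:3,:3]=cv2.Rodrigues(np.array(c["rvec"],float))[0];E[:3,3]=np.ravel(c["tvec"]);W=np.linalg.inv(E)
    return K,D,W
def world(uv,depth,c):
    K,D,W=c; uv=np.asarray(uv,float).reshape(-1,1,2)
    n=cv2.undistortPoints(uv,K,D)[:,0]; d=np.ravel(depth)[:,None]
    return (np.hstack([n*d,d,np.ones_like(d)])@W.T)[:,:3]
def onz(uv,z,c):
    K,D,W=c; n=cv2.undistortPoints(np.asarray(uv,float).reshape(-1,1,2),K,D)[:,0]
    r=np.hstack([n,np.ones((len(n),1))])@W[:3,:3].T; o=W[:3,3]
    return o+r*((z-o[2])/r[:,2:3])
def proj(P,c):
    K,D,W=c;E=np.linalg.inv(W)
    return cv2.projectPoints(np.asarray(P,float).reshape(-1,1,3),cv2.Rodrigues(E[:3,:3])[0],E[:3,3],K,D)[0][:,0]
E
python3 - <<'E'
from h import *
ims=[]
for n in ("scene","top"):
    p,d=vision.get_image(n); np.savez(f"{n}.npz",p=p,d=d); cv2.imwrite(f"pics/{n}.png",p)
    c=cam(n)
    for l in ("mint_tin_0_center","jig","nest_nominal","nest_wall_top","clamp_hinge","clamp_tip"):
        for r in vision.spot_point(n,l):
            u,v=map(int,np.round(r["uv"])); 
            z=d[v,u] if 0<=u<560 and 0<=v<420 else 0
            print(n,l,round(r["score"],2),(u,v),world([(u,v)],[z],c).round(3)[0] if z else None)
print(readout.state())
E
```

```text
scene mint_tin_0_center 0.83 (242, 236) [ 0.485 -0.221  0.024]
scene mint_tin_0_center 0.61 (168, 329) [ 0.541 -0.538  0.022]
scene mint_tin_0_center 0.58 (245, 284) [ 0.586 -0.353  0.017]
scene jig 0.7 (301, 187) [0.492 0.062 0.029]
scene nest_nominal 0.78 (300, 183) [0.475 0.087 0.026]
scene nest_nominal 0.72 (302, 187) [0.485 0.083 0.017]
scene nest_wall_top 0.92 (301, 177) [0.458 0.125 0.024]
scene nest_wall_top 0.71 (242, 232) [ 0.476 -0.207  0.024]
scene clamp_hinge 0.91 (322, 161) [0.495 0.187 0.062]
scene clamp_hinge 0.74 (190, 278) [ 0.48  -0.404  0.022]
scene clamp_tip 0.72 (328, 125) [ 0.695 -0.233  0.352]
top mint_tin_0_center 0.96 (256, 222) [ 0.486 -0.098  0.015]
top mint_tin_0_center 0.83 (421, 207) [ 0.533 -0.519  0.018]
top mint_tin_0_center 0.72 (350, 185) [ 0.585 -0.335  0.018]
top mint_tin_0_center 0.65 (300, 222) [ 0.488 -0.209  0.025]
top jig 0.88 (180, 225) [0.474 0.095 0.021]
top nest_nominal 0.64 (179, 225) [0.474 0.096 0.026]
top nest_wall_top 0.74 (174, 226) [0.471 0.109 0.024]
top nest_wall_top 0.25 (371, 229) [ 0.474 -0.39   0.022]
top clamp_hinge 0.96 (1
[... 236 characters left out ...]
        1.58397855e+00, -3.78078504e-02]), 'qvel': array([ 0.00032133,  0.00031631, -0.00160667, -0.00175164,  0.00078973,
        0.00155962]), 'tau': array([-1.93324558e-03, -7.20866418e+01, -6.22659731e+01,  7.77839287e-02,
        1.82909786e-02, -1.12068128e-05]), 'eef_pos': array([ 0.29529115, -0.6069955 ,  0.21865971]), 'orientation': array([[ 8.99226952e-01,  4.37482444e-01,  9.35824061e-06],
       [ 4.37482444e-01, -8.99226951e-01, -3.35059772e-05],
       [-6.24309461e-06,  3.42235437e-05, -9.99999999e-01]]), 'wrist_force': array([ 0.24078133, -0.54726898, -0.41692067]), 'torque': array([-0.00397301, -0.02824831, -0.01025455]), 'grip_force': 0.0, 'grip_width': 0.09321232396695675}
```

View pics/scene.png

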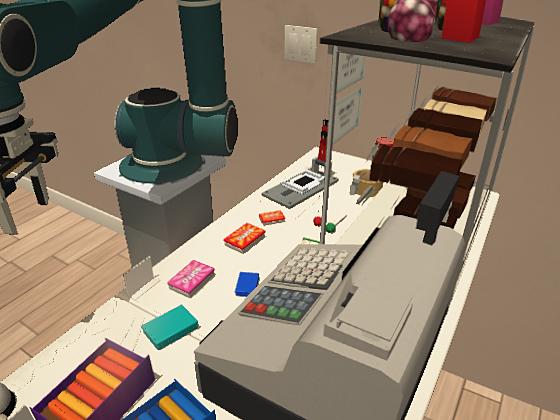

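View pics/top.png

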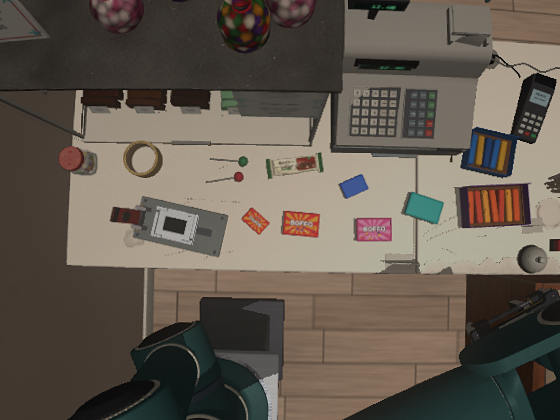

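Scene: large red/orange tin at top (300,222), small red decoy (256,222), pink (372,229), blue (353,186), turquoise (422,207). The jig is at (180,225) with the clamp bar upright or leaning back at (125,216). I choose the larger red tin at (300,222).

```bash
python3 - <<'E'
from h import *
z=np.load("top.npz");p,d=z["p"],z["d"];c=cam("top")
vision.get_image("top")
for l in ("mint_tin_0_center","jig","mint_tin_1_center","clamp_tip"):
    for r in vision.trace("top",l):
        m=r["region"]; v,u=np.nonzero(m&(d>0)); 
        P=world(np.c_[u,v],d[v,u],c)
        print(l,round(r["score"],2),np.round(r["extent"]),"n",len(u),"rect",cv2.minAreaRect((P[:,:2]*1000).astype(np.float32)),"z",np.percentile(P[:,2],[1,10,50,90,99]).round(3))
# overall height: obstacles
v,u=np.mgrid[0:420:2,0:560:2].reshape(2,-1);ok=d[v,u]>0;P=world(np.c_[u,v][ok],d[v,u][ok],c)
q=P[(P[:,2]>.2)&(P[:,0]>.3)&(P[:,0]<1)&(abs(P[:,1])<.5)];print("tall",q.min(0),q.max(0))
q=P[(P[:,2]>.04)&(P[:,0]>.3)&(P[:,0]<.6)&(P[:,1]>-.3)&(P[:,1]<.5)];print("clampish",q.min(0),q.max(0))
cv2.imwrite("pics/crop.png",np.hstack([cv2.resize(p[170:270,100:240],None,fx=3.5,fy=3.5,interpolation=2),cv2.resize(p[170:270,240:320],None,fx=3.5,fy=3.5,interpolation=2)]))
E
```

```text
mint_tin_0_center 0.88 [340. 175. 370. 199.] n 404 rect ((585.1607666015625, -347.84600830078125), (43.685829162597656, 67.75627899169922), 25.347856521606445) z [-0.     0.012  0.015  0.018  0.02 ]
mint_tin_0_center 0.79 [401. 191. 444. 222.] n 821 rect ((533.1060791015625, -526.9031982421875), (89.0642318725586, 66.33575439453125), 74.36626434326172) z [-0.     0.019  0.022  0.025  0.027]
mint_tin_0_center 0.67 [244. 210. 272. 233.] n 368 rect ((488.9908447265625, -96.36620330810547), (59.96440124511719, 41.03569412231445), 47.72450637817383) z [0.01  0.012 0.014 0.017 0.019]
mint_tin_0_center 0.56 [353. 216. 395. 242.] n 826 rect ((473.1132507324219, -396.0722351074219), (58.36209487915039, 90.77770233154297), 1.065290927886963) z [0.007 0.019 0.022 0.024 0.027]
jig 0.86 [112. 196. 227. 256.] n 4156 rect ((477.8215637207031, 135.83316040039062), (307.4608154296875, 113.34442138671875), 78.56713104248047) z [0.005 0.009 0.014 0.061 0.182]
mint_tin_1_center 0.72 [355. 220. 395. 242.] n 847 rect ((473.1633605957031, -396.4429626464844), (58.37443923950195, 91.60285186767578), 0.9775267243385315) z [0.009 0.019 0.022 0.024 0.027]
clamp_tip 0.92 [111. 211. 142. 222.] n 453 rect ((492.78887939453125, 220.93258666992188), (78.25464630126953, 38.931217193603516), 82.81376647949219) z [-0.002  0.057  0.133  0.18   0.184]
tall [ 0.30003636 -0.49995715  0.20002707] [0.96876207 0.42165834 0.63577448]
clampish [0.30037576 0.17212626 0.04010716] [0.59997043 0.42165834 0.28536932]
```

View pics/crop.png

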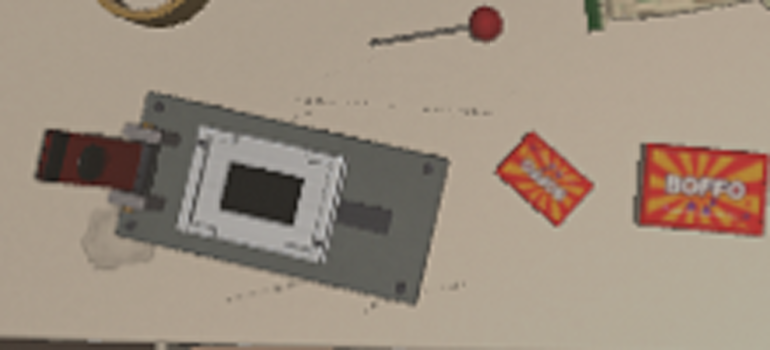

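```bash
cat >> h.py <<'E'
def plan(pos,yaw):
    "steps in scaled units: first turn about tool z, then shift in new tool axes (tool down, x axis at yaw)"
    s=readout.state();R=np.array(s["orientation"]);p=np.array(s["eef_pos"])
    x=np.array([np.cos(yaw),np.sin(yaw),0]);z=np.array([0,0,-1.]);T=np.c_[x,np.cross(z,x),z]
    rv=cv2.Rodrigues(R.T@T)[0].ravel()
    dp=T.T@(np.array(pos)-p)
    print("t",round(s["time"],2),"p",p.round(4),"yaw",np.degrees(np.arctan2(R[1,0],R[0,0])).round(2),"F",np.round(s["wrist_force"],1),"w",round(s["grip_width"],4))
    print("dr total",(rv/np.pi).round(4),"rows>=",np.degrees(abs(rv)).max()/7.1,"; dpos total",(dp/.4).round(4),"rows>=",np.linalg.norm(dp)/.0415)
E
python3 - <<'E'
from h import *
print(vision.get_calibration("wrist"))
plan([.45,-.1,.30],np.pi/2)
z=np.load("top.npz");p,d=z["p"],z["d"];c=cam("top")
v,u=np.mgrid[215:245,285:330].reshape(2,-1);P=world(np.c_[u,v],d[v,u],c)
q=P[(P[:,2]>.015)];print(cv2.minAreaRect((q[:,:2]*1000).astype(np.float32)))
E
```

```text
{'mtx': array([[352.99358541,   0.        , 280.18548798],
       [  0.        , 352.99358541, 209.67170742],
       [  0.        ,   0.        ,   1.        ]]), 'D': array([-0.07403498,  0.        ,  0.        ,  0.        ,  0.        ]), 'tool_from_camera': array([[ 1.43854556e-03, -9.67962033e-01, -2.51092481e-01,
         6.94882465e-02],
       [ 9.99998965e-01,  1.39508825e-03,  3.51072320e-04,
        -1.88588507e-04],
       [ 1.04714929e-05, -2.51092726e-01,  9.67963038e-01,
        -1.65987894e-01],
       [ 0.00000000e+00,  0.00000000e+00,  0.00000000e+00,
         1.00000000e+00]])}
t 0.95 p [ 0.2953 -0.607   0.2186] yaw 25.94 F [ 0.2  0.6 -0.3] w 0.0929
dr total [ 0.      0.     -0.3559] rows>= 9.022100322075632 ; dpos total [ 1.2675  0.3867 -0.2034] rows>= 12.922474918377391
((481.4570617675781, -208.11424255371094), (97.26414489746094, 56.25212097167969), 87.06497192382812)
```

```bash
python3 -m handwheel '[{"dr":[0,0,-0.0395],"delta_pos":[0,0,-0.005],"grip":1},{"dr":[0,0,-0.0395],"delta_pos":[0,0,-0.005],"grip":1},{"dr":[0,0,-0.0395],"delta_pos":[0,0,-0.005],"grip":1},{"dr":[0,0,-0.0395],"delta_pos":[0,0,-0.005],"grip":1},{"dr":[0,0,-0.0395],"delta_pos":[0,0,-0.005],"grip":1},{"dr":[0,0,-0.0395],"delta_pos":[0,0,-0.005],"grip":1},{"dr":[0,0,-0.0395],"delta_pos":[0,0,-0.005],"grip":1},{"dr":[0,0,-0.0395],"delta_pos":[0,0,-0.005],"grip":1},{"dr":[0,0,-0.0395],"delta_pos":[0,0,-0.005],"grip":1}]' && python3 -m handwheel '[{"dr":[0,0,0],"delta_pos":[0.097,0.0243,-0.002],"grip":1},{"dr":[0,0,0],"delta_pos":[0.097,0.0243,-0.002],"grip":1},{"dr":[0,0,0],"delta_pos":[0.097,0.0243,-0.002],"grip":1},{"dr":[0,0,0],"delta_pos":[0.097,0.0243,-0.002],"grip":1},{"dr":[0,0,0],"delta_pos":[0.097,0.0243,-0.002],"grip":1},{"dr":[0,0,0],"delta_pos":[0.097,0.0243,-0.002],"grip":1},{"dr":[0,0,0],"delta_pos":[0.097,0.0243,-0.002],"grip":1},{"dr":[0,0,0],"delta_pos":[0.097,0.0243,-0.002],"grip":1},{"dr":[0,0,0],"delta_pos":[0.097,0.0243,-0.002],"grip":1},{"dr":[0,0,0],"delta_pos":[0.097,0.0243,-0.002],"grip":1},{"dr":[0,0,0],"delta_pos":[0.097,0.0243,-0.002],"grip":1},{"dr":[0,0,0],"delta_pos":[0.097,0.0243,-0.002],"grip":1},{"dr":[0,0,0],"delta_pos":[0.097,0.0243,-0.002],"grip":1},{"dr":[0,0,0],"delta_pos":[0.097,0.0243,-0.002],"grip":1},{"dr":[0,0,0],"delta_pos":[0.097,0.0243,-0.002],"grip":1},{"dr":[0,0,0],"delta_pos":[0.097,0.0243,-0.002],"grip":1},{"dr":[0,0,0],"delta_pos":[0.097,0.0243,-0.002],"grip":1},{"dr":[0,0,0],"delta_pos":[0.09,0.0243,-0.002],"grip":1},{"dr":[0,0,0],"delta_pos":[0,0,0],"grip":1},{"dr":[0,0,0],"delta_pos":[0,0,0],"grip":1}]'; python3 - <<'E'
from h import *
c=cam("wrist");p,d=vision.get_image("wrist");np.savez("w1.npz",p=p,d=d,W=c[2]);cv2.imwrite("pics/w1.png",p)
plan([.47,.09,.25],np.pi/2)
E
```

```text
time: 1.7
eef_pos: [0.2953, -0.607, 0.2367]
orientation: [[-0.005, 1.0, -0.0], [1.0, 0.005, 0.0], [0.0, -0.0, -1.0]]
wrist_force: [-0.8, 0.6, 0.8]
grip_width: 0.0931
grip_force: 0.0
time: 3.37
eef_pos: [0.4711, 0.09, 0.2509]
orientation: [[-0.002, 1.0, -0.001], [1.0, 0.002, -0.0], [-0.0, -0.001, -1.0]]
wrist_force: [0.7, -0.7, 0.3]
grip_width: 0.0931
grip_force: 0.0
t 3.42 p [0.471  0.0888 0.2509] yaw 90.03 F [-0.2 -0.2 -0.2] w 0.0927
dr total [-0.0001  0.0001  0.0002] rows>= 0.004403124723193843 ; dpos total [ 0.0031 -0.0024  0.0023] rows>= 0.04362771035860006
```

View pics/w1.png

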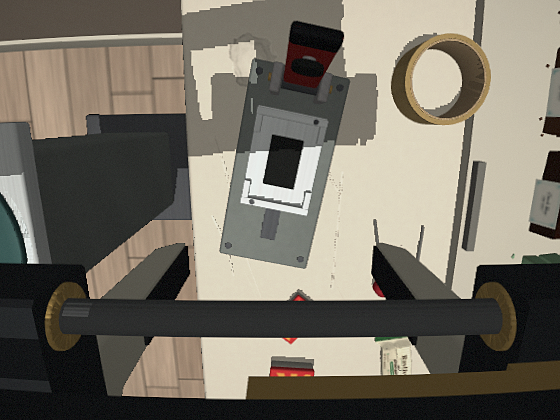

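The wrist view shows the jig from (265,60) to (305,265), the nest around (283,160) and the clamp leaning back at (310,50). The red tin is at the bottom edge (292,370).

```bash
python3 - <<'E'
from h import *
z=np.load("w1.npz");p,d=z["p"],z["d"];K,D,_=cam("wrist");c=(K,D,z["W"])
v,u=np.mgrid[0:270,190:370].reshape(2,-1);P=world(np.c_[u,v],d[v,u],c)
ok=d[v,u]>0;P=P[ok]
h,e=np.histogram(P[:,2],bins=np.arange(-.01,.08,.002))
print([(round(a,3),int(b)) for a,b in zip(e,h)])
def rect(q):
    img=(q[:,:2]*1000).astype(np.float32)
    return cv2.minAreaRect(img)
A=(P[:,0]>.38)&(P[:,0]<.6)
pl=P[A&(P[:,2]>.006)&(P[:,1]<.15)&(P[:,1]>-.06)]; print("plate lower",rect(pl),len(pl))
w=P[A&(P[:,2]>.0235)&(P[:,2]<.034)&(P[:,1]<.17)&(P[:,1]>.0)]; print("walls",rect(w),len(w),w[:,:2].mean(0))
# bright image mask of far-away edges: plate corners
for l in("jig","nest_nominal","nest_wall_top","clamp_hinge","clamp_tip"):
    for r in vision.spot_point("wrist",l)[:1]: print(l,r["score"],r["uv"])
big=cv2.resize(p[95:225,220:345],None,fx=4.6,fy=4.6,interpolation=cv2.INTER_CUBIC);cv2.imwrite("pics/nest.png",big)
E
```

```text
[(np.float64(-0.01), 0), (np.float64(-0.008), 0), (np.float64(-0.006), 11), (np.float64(-0.004), 313), (np.float64(-0.002), 13773), (np.float64(0.0), 13111), (np.float64(0.002), 216), (np.float64(0.004), 0), (np.float64(0.006), 8), (np.float64(0.008), 209), (np.float64(0.01), 5139), (np.float64(0.012), 4597), (np.float64(0.014), 160), (np.float64(0.016), 2040), (np.float64(0.018), 1585), (np.float64(0.02), 86), (np.float64(0.022), 1097), (np.float64(0.024), 596), (np.float64(0.026), 797), (np.float64(0.028), 644), (np.float64(0.03), 12), (np.float64(0.032), 3), (np.float64(0.034), 4), (np.float64(0.036), 4), (np.float64(0.038), 7), (np.float64(0.04), 6), (np.float64(0.042), 2), (np.float64(0.044), 5), (np.float64(0.046), 8), (np.float64(0.048), 4), (np.float64(0.05), 7), (np.float64(0.052), 31), (np.float64(0.054), 87), (np.float64(0.056), 72), (np.float64(0.058), 156), (np.float64(0.06), 416), (np.float64(0.062), 230), (np.float64(0.064), 19), (np.float64(0.066), 11), (np.float64(0.068), 19), (np.float64(0.07), 14), (np.float64(0.072), 13), (np.float64(0.074), 14), (np.float64(0.076), 13)]
plate lower ((466.3894958496094, 74.49124145507812), (174.4633026123047, 110.36908721923828), 78.74502563476562) 12571
walls ((473.788330078125, 112.15420532226562), (108.1589126586914, 77.8873291015625), 78.8018798828125) 2399 [0.47406982 0.11342901]
jig 0.6 [281.8, 167.3]
nest_nominal 0.96 [277.1, 167.1]
nest_wall_top 0.79 [280.3, 168.8]
clamp_hinge 0.92 [299.6, 84.5]
clamp_tip 0.62 [316.4, 28.7]
```

View pics/nest.png

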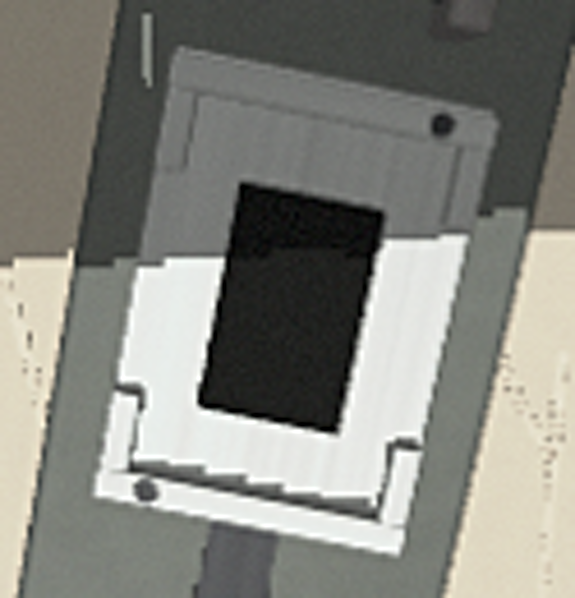

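Nest in crop: outer corners about (175,50), (497,118), (403,553), (97,495), with the black pad standing proud. The measured 108.2 mm length fits the expected 108.4. The nest centre is about (0.4738, 0.1122) and jig yaw is -11.2°. Next I look at the tin from directly above.

```bash
python3 -m handwheel '[{"dr":[0,0,0],"delta_pos":[-0.0928,0.0044,0],"grip":1},{"dr":[0,0,0],"delta_pos":[-0.0928,0.0044,0],"grip":1},{"dr":[0,0,0],"delta_pos":[-0.0928,0.0044,0],"grip":1},{"dr":[0,0,0],"delta_pos":[-0.0928,0.0044,0],"grip":1},{"dr":[0,0,0],"delta_pos":[-0.0928,0.0044,0],"grip":1},{"dr":[0,0,0],"delta_pos":[-0.0928,0.0044,0],"grip":1},{"dr":[0,0,0],"delta_pos":[-0.0928,0.0044,0],"grip":1},{"dr":[0,0,0],"delta_pos":[-0.0928,0.0044,0],"grip":1},{"dr":[0,0,0.0167],"delta_pos":[0,0,0],"grip":1},{"dr":[0,0,0],"delta_pos":[0,0,0],"grip":1},{"dr":[0,0,0],"delta_pos":[0,0,0],"grip":1}]'; python3 - <<'E'
from h import *
c=cam("wrist");p,d=vision.get_image("wrist");np.savez("w2.npz",p=p,d=d,W=c[2])
v,u=np.mgrid[0:300,150:420].reshape(2,-1);k=d[v,u]>0;u,v=u[k],v[k];P=world(np.c_[u,v],d[v,u],c)
s=readout.state();t=s["eef_pos"]
q=(P[:,2]>.017)&(P[:,2]<.03)&(abs(P[:,0]-t[0])<.06)&(abs(P[:,1]-t[1])<.075)
r=cv2.minAreaRect((P[q][:,:2]*1000).astype(np.float32));print(r,q.sum(),P[q].mean(0),np.median(P[q][:,2]))
H=p[:,:,:].copy();b=H[v[q],u[q]].mean(0);print("bgr",b)
ctr=np.array(r[0])/1000;a=r[2]
print("neighbours",P[(P[:,2]>.01)&~q][:,:2].min(0) if ((P[:,2]>.01)&~q).any() else None)
plan([ctr[0],ctr[1],.006],np.radians(a if a>45 else a+90))
cv2.imwrite("pics/w2.png",p)
E
```

```text
time: 4.58
eef_pos: [0.4844, -0.2091, 0.251]
orientation: [[0.054, 0.999, -0.0], [0.999, -0.054, 0.0], [0.0, -0.0, -1.0]]
wrist_force: [0.1, 0.7, 0.4]
grip_width: 0.0927
grip_force: 0.0
((484.9039306640625, -208.75732421875), (90.26992797851562, 59.75483703613281), 86.7757568359375) 4069 [ 0.48492114 -0.20702481  0.02153811] 0.021570168820364166
bgr [ 75.74883264 100.34652249 186.8289506 ]
neighbours [ 0.42471911 -0.36849371]
t 4.63 p [ 0.4845 -0.2085  0.2512] yaw 86.98 F [-0.4  1.6 -0.3] w 0.0932
dr total [ 0.0001 -0.      0.0011] rows>= 0.0290579686955242 ; dpos total [-0.0007  0.001   0.613 ] rows>= 5.908089234732428
```

View pics/w2.png

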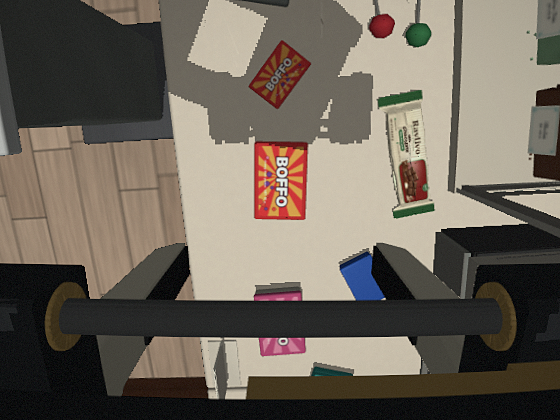

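The view shows the large tin upright under the TCP at (280,180), small decoy at (280,75) and pink (280,320). The measured 90.3x59.8 mm at z 0.0216 fits the tin. I descend and grip.

```bash
python3 -m handwheel '[{"dr":[0,0,0.0011],"delta_pos":[-0.0007,0.001,0.09],"grip":1},{"dr":[0,0,0],"delta_pos":[0,0,0.1],"grip":1},{"dr":[0,0,0],"delta_pos":[0,0,0.1],"grip":1},{"dr":[0,0,0],"delta_pos":[0,0,0.1],"grip":1},{"dr":[0,0,0],"delta_pos":[0,0,0.1],"grip":1},{"dr":[0,0,0],"delta_pos":[0,0,0.08],"grip":1},{"dr":[0,0,0],"delta_pos":[0,0,0.03],"grip":1},{"dr":[0,0,0],"delta_pos":[0,0,0.01],"grip":1},{"dr":[0,0,0],"delta_pos":[0,0,0],"grip":1},{"dr":[0,0,0],"delta_pos":[0,0,0],"grip":-1},{"dr":[0,0,0],"delta_pos":[0,0,0],"grip":-1},{"dr":[0,0,0],"delta_pos":[0,0,0],"grip":-1},{"dr":[0,0,0],"delta_pos":[0,0,0],"grip":-1},{"dr":[0,0,0],"delta_pos":[0,0,0],"grip":-1},{"dr":[0,0,0],"delta_pos":[0,0,0],"grip":-1},{"dr":[0,0,0],"delta_pos":[0,0,0],"grip":-1},{"dr":[0,0,0],"delta_pos":[0,0,0],"grip":-1}]'
```

```text
time: 6.05
eef_pos: [0.4853, -0.209, 0.0075]
orientation: [[0.057, 0.998, 0.0], [0.998, -0.057, -0.0], [-0.0, 0.0, -1.0]]
wrist_force: [-1.7, 0.6, 6.4]
grip_width: 0.0599
grip_force: 30.0
```

```bash
python3 -m handwheel '[{"dr":[0,0,0],"delta_pos":[0,0,-0.03],"grip":-1},{"dr":[0,0,0],"delta_pos":[0,0,-0.08],"grip":-1},{"dr":[0,0,0],"delta_pos":[0,0,-0.09],"grip":-1},{"dr":[0,0,0.0222],"delta_pos":[0,0,-0.06],"grip":-1},{"dr":[0,0,0.0222],"delta_pos":[0,0,0],"grip":-1},{"dr":[0,0,0],"delta_pos":[0.0869,-0.0203,0],"grip":-1},{"dr":[0,0,0],"delta_pos":[0.0869,-0.0203,0],"grip":-1},{"dr":[0,0,0],"delta_pos":[0.0869,-0.0203,0],"grip":-1},{"dr":[0,0,0],"delta_pos":[0.0869,-0.0203,0],"grip":-1},{"dr":[0,0,0],"delta_pos":[0.0869,-0.0203,0],"grip":-1},{"dr":[0,0,0],"delta_pos":[0.0869,-0.0203,0],"grip":-1},{"dr":[0,0,0],"delta_pos":[0.0869,-0.0203,0],"grip":-1},{"dr":[0,0,0],"delta_pos":[0.0869,-0.0203,0],"grip":-1},{"dr":[0,0,0],"delta_pos":[0.0869,-0.0203,0],"grip":-1},{"dr":[0,0,0],"delta_pos":[0,0,0],"grip":-1},{"dr":[0,0,0],"delta_pos":[0,0,0],"grip":-1},{"dr":[0,0,0],"delta_pos":[0,0,0],"grip":-1}]'; python3 - <<'E'
from h import *
c=cam("wrist");p,d=vision.get_image("wrist");np.savez("w3.npz",p=p,d=d,W=c[2]);cv2.imwrite("pics/w3.png",p)
plan([.4742,.1120,.04],np.radians(78.8))
v,u=np.mgrid[0:420,0:560].reshape(2,-1);k=d[v,u]>0;u,v=u[k],v[k];P=world(np.c_[u,v],d[v,u],c)
jx=np.array([np.cos(np.radians(-11.2)),np.sin(np.radians(-11.2))]);jy=np.array([-jx[1],jx[0]])
X=(P[:,:2]-[.4738,.1122])@np.c_[jx,jy];
t=np.array(readout.state()["eef_pos"])[:2]
print("tcp rel nest est",(t-[.4738,.1122])@np.c_[jx,jy])
w=(P[:,2]>.0245)&(P[:,2]<.032)&(abs(X[:,0])<.045)&(abs(X[:,1])<.065)
print("walls",w.sum(),np.percentile(X[w],[.5,99.5],axis=0).round(4) if w.any() else 0)
w=(P[:,2]>.11)&(P[:,2]<.14)&(abs(X[:,0])<.05)&(abs(X[:,1])<.07)
print("tin",w.sum(),np.percentile(X[w],[.5,99.5],axis=0).round(4) if w.any() else 0, P[w][:,2].mean())
E
```

```text
time: 7.47
eef_pos: [0.4746, 0.1121, 0.1115]
orientation: [[0.195, 0.981, 0.0], [0.981, -0.195, -0.0], [-0.0, 0.0, -1.0]]
wrist_force: [0.1, -0.5, -0.7]
grip_width: 0.0597
grip_force: 30.0
t 7.52 p [0.4747 0.1116 0.1114] yaw 78.72 F [ 0.1  0.3 -1.2] w 0.0595
dr total [ 0.      0.0001 -0.0005] rows>= 0.01186391792152927 ; dpos total [ 0.0009 -0.0013  0.1784] rows>= 1.7196426180519404
tcp rel nest est [ 0.00096207 -0.00046368]
walls 1699 [[-0.0385  0.0326]
 [ 0.0383  0.0543]]
tin 19745 [[-0.0405 -0.0431]
 [ 0.0424  0.0452]] 0.1257685324428004
```

View pics/w3.png

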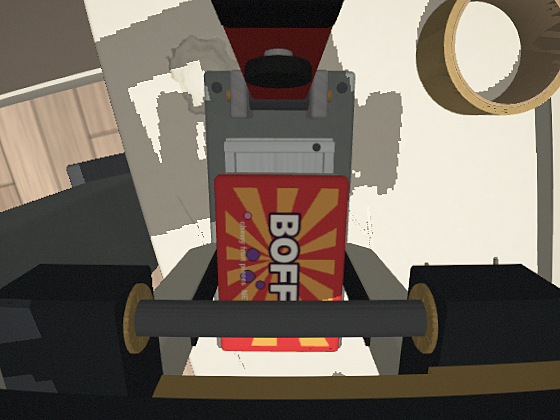

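The wall outer end measures 54.3 mm from my nest estimate (expected 54.2), so the estimate is confirmed. In the view the tin at (280,260) is square above the nest. Lowering.

```bash
python3 -m handwheel '[{"dr":[0,0,-0.0005],"delta_pos":[0.0009,-0.0014,0.08],"grip":-1},{"dr":[0,0,0],"delta_pos":[0,0,0.06],"grip":-1},{"dr":[0,0,0],"delta_pos":[0,0,0.03],"grip":-1},{"dr":[0,0,0],"delta_pos":[0,0,0.006],"grip":-1},{"dr":[0,0,0],"delta_pos":[0,0,0.005],"grip":-1},{"dr":[0,0,0],"delta_pos":[0,0,0],"grip":-1}]'; python3 -m handwheel '[{"dr":[0,0,0],"delta_pos":[0,0,0.004],"grip":-1},{"dr":[0,0,0],"delta_pos":[0,0,0.004],"grip":-1},{"dr":[0,0,0],"delta_pos":[0,0,0.0],"grip":-1}]'
```

```text
time: 8.02
eef_pos: [0.4747, 0.1123, 0.0396]
orientation: [[0.195, 0.981, 0.001], [0.981, -0.195, 0.0], [0.0, 0.001, -1.0]]
wrist_force: [-0.1, 0.4, -0.9]
grip_width: 0.0598
grip_force: 30.0
time: 8.27
eef_pos: [0.4744, 0.1127, 0.0359]
orientation: [[0.194, 0.981, 0.001], [0.981, -0.194, 0.0], [0.0, 0.001, -1.0]]
wrist_force: [-0.0, -0.6, -1.5]
grip_width: 0.0597
grip_force: 30.0
```

```bash
python3 -m handwheel '[{"dr":[0,0,0],"delta_pos":[0,0,0.003],"grip":-1},{"dr":[0,0,0],"delta_pos":[0,0,0.0],"grip":-1},{"dr":[0,0,0],"delta_pos":[0,0,0.0],"grip":-1}]';python3 -m handwheel '[{"dr":[0,0,0],"delta_pos":[0,0,0.003],"grip":-1},{"dr":[0,0,0],"delta_pos":[0,0,0.0],"grip":-1},{"dr":[0,0,0],"delta_pos":[0,0,0.0],"grip":-1}]'
```

```text
time: 8.52
eef_pos: [0.4742, 0.1127, 0.0343]
orientation: [[0.194, 0.981, 0.0], [0.981, -0.194, 0.0], [0.0, 0.0, -1.0]]
wrist_force: [-0.3, -0.0, -0.6]
grip_width: 0.0596
grip_force: 30.0
time: 8.77
eef_pos: [0.4741, 0.1127, 0.033]
orientation: [[0.194, 0.981, -0.0], [0.981, -0.194, 0.0], [-0.0, -0.0, -1.0]]
wrist_force: [-0.2, -0.3, -1.6]
grip_width: 0.0599
grip_force: 30.0
```

Inside the walls with no contact force. Continuing down in small steps, feeling for the pad and floor.

```bash
S='';  python3 -m handwheel '[{"dr":[0,0,0],"delta_pos":[0,0,0.003],"grip":-1},{"dr":[0,0,0],"delta_pos":[0,0,0.0],"grip":-1}]' | grep -E "eef|wrist"; python3 -m handwheel '[{"dr":[0,0,0],"delta_pos":[0,0,0.003],"grip":-1},{"dr":[0,0,0],"delta_pos":[0,0,0.0],"grip":-1}]'| grep -E "eef|wrist"; python3 -m handwheel '[{"dr":[0,0,0],"delta_pos":[0,0,0.003],"grip":-1},{"dr":[0,0,0],"delta_pos":[0,0,0.0],"grip":-1}]'| grep -E "eef|wrist"
```

```text
eef_pos: [0.4741, 0.1127, 0.0316]
wrist_force: [-0.1, -0.5, -1.2]
eef_pos: [0.4742, 0.1127, 0.0307]
wrist_force: [-0.2, 0.0, 0.1]
eef_pos: [0.4742, 0.1127, 0.0295]
wrist_force: [-2.0, -0.1, 3.0]
```

```bash
python3 -m handwheel '[{"dr":[0,0,0],"delta_pos":[0,0,0.003],"grip":-1},{"dr":[0,0,0],"delta_pos":[0,0,0.0],"grip":-1}]' | grep -E "eef|wrist"; python3 -m handwheel '[{"dr":[0,0,0],"delta_pos":[0,0,0.003],"grip":-1},{"dr":[0,0,0],"delta_pos":[0,0,0.0],"grip":-1}]'| grep -E "eef|wrist"; python3 -m handwheel '[{"dr":[0,0,0],"delta_pos":[0,0,0.002],"grip":-1},{"dr":[0,0,0],"delta_pos":[0,0,0.0],"grip":-1}]'| grep -E "eef|wrist"
```

```text
eef_pos: [0.4742, 0.1127, 0.0282]
wrist_force: [-0.5, -0.3, 2.0]
eef_pos: [0.4742, 0.1127, 0.027]
wrist_force: [-1.2, 0.8, 2.1]
eef_pos: [0.4742, 0.1127, 0.0262]
wrist_force: [-1.8, 0.3, 3.5]
```

```bash
python3 -m handwheel '[{"dr":[0,0,0],"delta_pos":[0,0,0.002],"grip":-1},{"dr":[0,0,0],"delta_pos":[0,0,0.0],"grip":-1}]' | grep -E "eef|wrist"; python3 -m handwheel '[{"dr":[0,0,0],"delta_pos":[0,0,0.0015],"grip":-1},{"dr":[0,0,0],"delta_pos":[0,0,0.0],"grip":-1}]'| grep -E "eef|wrist|grip"
```

```text
eef_pos: [0.4742, 0.1127, 0.0255]
wrist_force: [-2.4, -0.4, 4.5]
eef_pos: [0.4742, 0.1127, 0.0255]
wrist_force: [-7.1, -1.5, 13.6]
grip_width: 0.0601
grip_force: 30.0
```

Motion stopped at TCP z 0.0255 (predicted floor: 0.018+0.0075) and the force jumped from 4.5 to 13.6 N, so the tin is seated. I release, go up and check.

```bash
python3 -m handwheel '[{"dr":[0,0,0],"delta_pos":[0,0,-0.001],"grip":-1},{"dr":[0,0,0],"delta_pos":[0,0,0],"grip":1},{"dr":[0,0,0],"delta_pos":[0,0,0],"grip":1},{"dr":[0,0,0],"delta_pos":[0,0,0],"grip":1},{"dr":[0,0,0],"delta_pos":[0,0,0],"grip":1},{"dr":[0,0,0],"delta_pos":[0,0,0],"grip":1},{"dr":[0,0,0],"delta_pos":[0,0,-0.02],"grip":1},{"dr":[0,0,0],"delta_pos":[0,0,-0.08],"grip":1},{"dr":[0,0,0],"delta_pos":[0,0,-0.1],"grip":1},{"dr":[0,0,0],"delta_pos":[0,0,-0.1],"grip":1},{"dr":[0,0,0],"delta_pos":[0,0,-0.1],"grip":1},{"dr":[0,0,0],"delta_pos":[0,0,-0.1],"grip":1},{"dr":[0,0,0],"delta_pos":[0,0,0],"grip":-1},{"dr":[0,0,0],"delta_pos":[0,0,0],"grip":-1}]'; python3 - <<'E'
from h import *
c=cam("wrist");p,d=vision.get_image("wrist");np.savez("w4.npz",p=p,d=d,W=c[2]);cv2.imwrite("pics/w4.png",p)
v,u=np.mgrid[0:300,0:560].reshape(2,-1);k=d[v,u]>0;u,v=u[k],v[k];P=world(np.c_[u,v],d[v,u],c)
a=np.radians(-11.2);jx=np.array([np.cos(a),np.sin(a)]);jy=np.array([-jx[1],jx[0]]);B=np.c_[jx,jy]
X=(P[:,:2]-[.4738,.1122])@B
w=(P[:,2]>.034)&(P[:,2]<.05)&(abs(X[:,0])<.035)&(abs(X[:,1])<.05)
A=np.c_[X[w],np.ones(w.sum())];f=np.linalg.lstsq(A,P[w][:,2],rcond=None)[0];print("tin top slope x,y,z0",f.round(4),np.percentile(X[w],[.5,99.5],axis=0).round(4))
pl=(P[:,2]>.007)&(P[:,2]<.016)&(abs(X[:,0])<.058)&(X[:,1]>-.16)&(X[:,1]<-.06);print("plate low edge",np.percentile(X[pl],[.5,99.5],axis=0).round(4))
ch=(P[:,2]>.055)&(P[:,2]<.066)&(abs(X[:,0])<.04)&(X[:,1]>.05)&(X[:,1]<.12);print("cheeks",ch.sum(),np.percentile(X[ch],[1,99],axis=0).round(4))
cl=(P[:,2]>.08)&(P[:,2]<.2)&(abs(X[:,0])<.03)&(X[:,1]>.05)&(X[:,1]<.2);print("bar",cl.sum(),np.percentile(np.c_[X,P[:,2]][cl],[1,50,99],axis=0).round(4))
o=(P[:,2]>.03)&(X[:,1]>.06)&(X[:,1]<.3)&(X[:,0]>.045)&(X[:,0]<.2);print("others",o.sum(),np.percentile(np.c_[X,P[:,2]][o],[1,99],axis=0).round(3) if o.any() else 0)
for dy in (.16,):
    t=np.array([.4738,.1122])+B@[0,dy]; plan([*t,.24],np.radians(78.8))
E
```

```text
time: 11.27
eef_pos: [0.4748, 0.1128, 0.2281]
orientation: [[0.194, 0.981, 0.004], [0.981, -0.194, 0.001], [0.002, 0.004, -1.0]]
wrist_force: [0.1, 0.6, -1.8]
grip_width: 0.0837
grip_force: 0.0
tin top slope x,y,z0 [-0.0004 -0.0027  0.0396] [[-0.0289 -0.0436]
 [ 0.0303  0.0459]]
plate low edge [[-0.0542 -0.1252]
 [ 0.0545 -0.0604]]
cheeks 1006 [[-0.03    0.0703]
 [ 0.0299  0.0977]]
bar 2464 [[-0.0161  0.0817  0.0847]
 [-0.0002  0.0953  0.1733]
 [ 0.0161  0.1056  0.1849]]
others 3344 [[0.102 0.075 0.031]
 [0.19  0.162 0.049]]
t 11.32 p [0.4742 0.1127 0.2259] yaw 78.83 F [ 0.3  0.1 -0.2] w 0.0801
dr total [ 0.0004 -0.0002  0.0001] rows>= 0.009754278264131168 ; dpos total [ 0.3986 -0.0008 -0.0352] rows>= 3.8567352173906135
```

View pics/w4.png

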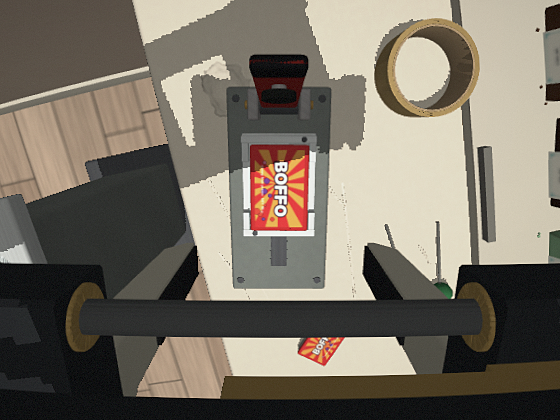

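The view shows the tin flat in the nest at (280,187). The fit gives top z 0.0396 and slope under 0.3%, so it is seated. Nest shift is about +10 mm, so the hinge lies 82 mm along +y from the nest, and the bar is near upright at (278,75). I now move closed fingers behind the bar.

```bash
python3 -m handwheel '[{"dr":[0,0,0],"delta_pos":[0,0,-0.02],"grip":-1},{"dr":[0,0,0],"delta_pos":[0.09,0,-0.015],"grip":-1},{"dr":[0,0,0],"delta_pos":[0.09,0,0],"grip":-1},{"dr":[0,0,0],"delta_pos":[0.09,0,0],"grip":-1},{"dr":[0,0,0],"delta_pos":[0.09,-0.001,0],"grip":-1},{"dr":[0,0,0],"delta_pos":[0.01,0,0],"grip":-1},{"dr":[0,0,0],"delta_pos":[0,0,0],"grip":-1},{"dr":[0,0,0],"delta_pos":[0,0,0],"grip":-1},{"dr":[0,0,0],"delta_pos":[0,0,0.09],"grip":-1},{"dr":[0,0,0],"delta_pos":[0,0,0.08],"grip":-1},{"dr":[0,0,0],"delta_pos":[0,0,0.025],"grip":-1},{"dr":[0,0,0],"delta_pos":[0,0,0],"grip":-1},{"dr":[0,0,0],"delta_pos":[0,0,0],"grip":-1}]'; cat >> h.py <<'E'
def rel():
    s=readout.state();a=np.radians(-11.2);B=np.array([[np.cos(a),-np.sin(a)],[np.sin(a),np.cos(a)]])
    R=np.array(s["orientation"])
    print("t",round(s["time"],2),"X",((np.array(s["eef_pos"])[:2]-[.4738,.1122])@B).round(4),"z",s["eef_pos"][2].round(4),"F",np.round(s["wrist_force"],1),"w",round(s["grip_width"],4),R[:,2].round(3))
E
python3 -c "from h import *;rel()"
```

```text
time: 12.4
eef_pos: [0.5026, 0.2572, 0.1623]
orientation: [[0.195, 0.981, 0.0], [0.981, -0.195, 0.0], [0.0, 0.0, -1.0]]
wrist_force: [0.8, -0.4, -0.4]
grip_width: 0.0001
grip_force: 0.0
t 12.4 X [1.000e-04 1.479e-01] z 0.1623 F [ 0.8 -0.4 -0.4] w 0.0001 [ 0.  0. -1.]
```

```bash
python3 -m handwheel '[{"dr":[0,0,0],"delta_pos":[-0.022,0,0],"grip":-1},{"dr":[0,0,0],"delta_pos":[-0.022,0,0],"grip":-1},{"dr":[0,0,0],"delta_pos":[-0.022,0,0],"grip":-1},{"dr":[0,0,0],"delta_pos":[-0.017,0,0],"grip":-1},{"dr":[0,0,0],"delta_pos":[-0.017,0,0],"grip":-1},{"dr":[0,0,0],"delta_pos":[-0.017,0,-0.002],"grip":-1},{"dr":[0,0,0],"delta_pos":[-0.017,0,-0.002],"grip":-1}]'|grep -E "eef|wrist"; python3 -m handwheel '[{"dr":[0,0,0],"delta_pos":[-0.016,0,0],"grip":-1},{"dr":[0,0,0],"delta_pos":[-0.016,0,0],"grip":-1},{"dr":[0,0,0],"delta_pos":[-0.016,0,0.002],"grip":-1},{"dr":[0,0,0],"delta_pos":[-0.018,0,0.003],"grip":-1},{"dr":[0,0,0],"delta_pos":[-0.018,0,0.004],"grip":-1},{"dr":[0,0,0],"delta_pos":[-0.018,0,0.005],"grip":-1}]'|grep -E "eef|wrist"; python3 -c "from h import *;rel()"
```

```text
eef_pos: [0.4919, 0.2047, 0.163]
wrist_force: [0.3, 1.1, -1.1]
eef_pos: [0.484, 0.1647, 0.1571]
wrist_force: [1.2, 2.2, -0.8]
t 13.48 X [-0.0002  0.0535] z 0.1571 F [ 1.2  2.2 -0.8] w 0.0003 [-0. -0. -1.]
```

```bash
python3 -m handwheel '[{"dr":[0,0,0],"delta_pos":[-0.017,0,0.0068],"grip":-1},{"dr":[0,0,0],"delta_pos":[-0.017,0,0.0068],"grip":-1},{"dr":[0,0,0],"delta_pos":[-0.017,0,0.0068],"grip":-1},{"dr":[0,0,0],"delta_pos":[-0.015,0,0.011],"grip":-1},{"dr":[0,0,0],"delta_pos":[-0.015,0,0.011],"grip":-1},{"dr":[0,0,0],"delta_pos":[-0.015,0,0.011],"grip":-1}]'|grep -E "eef|wrist"; python3 -c "from h import *;rel()"; python3 -m handwheel '[{"dr":[0,0,0],"delta_pos":[-0.0127,0,0.0138],"grip":-1},{"dr":[0,0,0],"delta_pos":[-0.0127,0,0.0138],"grip":-1},{"dr":[0,0,0],"delta_pos":[-0.0127,0,0.0138],"grip":-1},{"dr":[0,0,0],"delta_pos":[-0.0098,0,0.016],"grip":-1},{"dr":[0,0,0],"delta_pos":[-0.0098,0,0.016],"grip":-1},{"dr":[0,0,0],"delta_pos":[-0.0098,0,0.016],"grip":-1}]'|grep -E "eef|wrist"; python3 -c "from h import *;rel()"
```

```text
eef_pos: [0.4766, 0.127, 0.1354]
wrist_force: [1.3, 1.0, -0.6]
t 13.98 X [-0.0002  0.0151] z 0.1354 F [ 1.3  1.  -0.6] w 0.0002 [ 0. -0. -1.]
eef_pos: [0.4714, 0.1008, 0.0994]
wrist_force: [0.5, 1.1, 0.7]
t 14.48 X [-0.0002 -0.0116] z 0.0994 F [0.5 1.1 0.7] w 0.0004 [-0.  0. -1.]
```

```bash
python3 -m handwheel '[{"dr":[0,0,0],"delta_pos":[-0.0063,0,0.017],"grip":-1},{"dr":[0,0,0],"delta_pos":[-0.0063,0,0.017],"grip":-1},{"dr":[0,0,0],"delta_pos":[-0.0063,0,0.017],"grip":-1},{"dr":[0,0,0],"delta_pos":[-0.002,0,0.009],"grip":-1},{"dr":[0,0,0],"delta_pos":[-0.002,0,0.009],"grip":-1},{"dr":[0,0,0],"delta_pos":[-0.002,0,0.009],"grip":-1}]'|grep -E "eef|wrist"; python3 -m handwheel '[{"dr":[0,0,0],"delta_pos":[0,0,0.006],"grip":-1},{"dr":[0,0,0],"delta_pos":[0,0,0.006],"grip":-1},{"dr":[0,0,0],"delta_pos":[0,0,0.005],"grip":-1},{"dr":[0,0,0],"delta_pos":[0,0,0],"grip":-1}]'|grep -E "eef|wrist"; python3 -m handwheel '[{"dr":[0,0,0],"delta_pos":[0,0,0.005],"grip":-1},{"dr":[0,0,0],"delta_pos":[0,0,0],"grip":-1}]'|grep -E "eef|wrist"
```

```text
eef_pos: [0.4695, 0.0915, 0.0686]
wrist_force: [-0.1, 1.9, 0.6]
eef_pos: [0.4695, 0.0914, 0.0618]
wrist_force: [0.3, -0.1, 0.2]
eef_pos: [0.4695, 0.0915, 0.06]
wrist_force: [-0.3, -1.1, 0.6]
```

```bash
python3 -m handwheel '[{"dr":[0,0,0],"delta_pos":[0,0,0.004],"grip":-1},{"dr":[0,0,0],"delta_pos":[0,0,0],"grip":-1}]'|grep -E "eef|wrist"; python3 -m handwheel '[{"dr":[0,0,0],"delta_pos":[0,0,0.003],"grip":-1},{"dr":[0,0,0],"delta_pos":[0,0,0],"grip":-1}]'|grep -E "eef|wrist";  python3 -m handwheel '[{"dr":[0,0,0],"delta_pos":[0,0,0.0015],"grip":-1},{"dr":[0,0,0],"delta_pos":[0,0,0],"grip":-1}]'|grep -E "eef|wrist"
```

```text
eef_pos: [0.4695, 0.0914, 0.0584]
wrist_force: [-0.6, 0.5, -0.4]
eef_pos: [0.4695, 0.0914, 0.0572]
wrist_force: [-0.7, -0.2, -0.6]
eef_pos: [0.4695, 0.0914, 0.0567]
wrist_force: [-0.7, -0.5, 0.9]
```

```bash
python3 -m handwheel '[{"dr":[0,0,0],"delta_pos":[0,0,0.0015],"grip":-1},{"dr":[0,0,0],"delta_pos":[0,0,0],"grip":-1}]'|grep -E "eef|wrist"; python3 -m handwheel '[{"dr":[0,0,0],"delta_pos":[0,0,0.001],"grip":-1},{"dr":[0,0,0],"delta_pos":[0,0,0],"grip":-1}]'|grep -E "eef|wrist"; python3 - <<'E'
from h import *
p,d=vision.get_image("wrist");cv2.imwrite("pics/w5.png",p)
E
```

```text
eef_pos: [0.4695, 0.0914, 0.0562]
wrist_force: [-0.7, -1.5, 1.2]
eef_pos: [0.4696, 0.0914, 0.0561]
wrist_force: [-2.9, -0.4, 7.0]
```

View pics/w5.png

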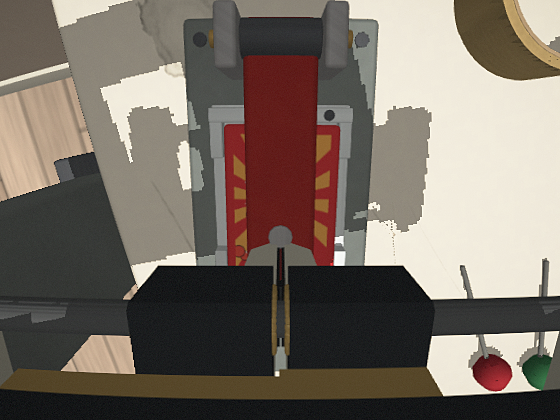

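The picture shows the bar lying level over the tin (280,150). The stop was felt: z halted at 0.056 and force rose to 7 N. I withdraw and check from above.

```bash
python3 -m handwheel '[{"dr":[0,0,0],"delta_pos":[0,0,-0.005],"grip":-1},{"dr":[0,0,0],"delta_pos":[0,0,-0.03],"grip":-1},{"dr":[0,0,0],"delta_pos":[0,0,-0.09],"grip":-1},{"dr":[0,0,0],"delta_pos":[0,0,-0.1],"grip":-1},{"dr":[0,0,0],"delta_pos":[0,0,-0.1],"grip":-1},{"dr":[0,0,0],"delta_pos":[0,0,-0.1],"grip":-1},{"dr":[0,0,0],"delta_pos":[0,0,0],"grip":-1},{"dr":[0,0,0],"delta_pos":[0,0,0],"grip":-1}]'|grep -E "time|eef|wrist"; python3 - <<'E'
from h import *
c=cam("wrist");p,d=vision.get_image("wrist");cv2.imwrite("pics/w6.png",p)
v,u=np.mgrid[0:300,0:560].reshape(2,-1);k=d[v,u]>0;u,v=u[k],v[k];P=world(np.c_[u,v],d[v,u],c)
a=np.radians(-11.2);B=np.array([[np.cos(a),-np.sin(a)],[np.sin(a),np.cos(a)]]);X=(P[:,:2]-[.4738,.1122])@B
for lo,hi in((.02,.06),(-.03,.02),(-.05,-.037)):
    w=(abs(X[:,0])<.012)&(X[:,1]>lo)&(X[:,1]<hi)&(P[:,2]>.042);print("bar z",lo,w.sum(),np.median(P[w][:,2]).round(4))
w=(abs(X[:,0])>.02)&(abs(X[:,0])<.028)&(abs(X[:,1])<.04)&(P[:,2]>.03);f=np.linalg.lstsq(np.c_[X[w],np.ones(w.sum())],P[w][:,2],rcond=None)[0];print("tin",f.round(4))
E
```

```text
time: 17.03
eef_pos: [0.4702, 0.0916, 0.2287]
wrist_force: [0.4, -0.0, -0.7]
bar z 0.02 1070 0.0559
bar z -0.03 6234 0.3203
bar z -0.05 252 0.057
tin [-0.0092  4.0577  0.1905]
```

View pics/w6.png

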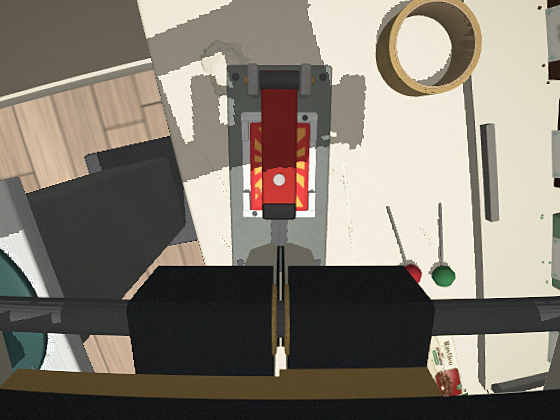

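The bar (280,150) is shut and level: 0.056 near the hinge and 0.057 at the tip, as specified. The tin lies under it in the nest, and the robot is clear.

```bash
python3 -c "from bench import job;print(job.job_done())"
```

```text
the job is handed in; nothing more can be done
None
```

The red tin is seated on the nest floor (felt at the expected height) with the clamp shut level on it; the pink tin was not touched, the arm is clear, and I handed the job in at about 17 s, with no verdict returned.

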